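# Set a lens mount up on the focusing bench and hold the sprung slide at the index

### The job

Set the rosewood lens mount down in the pocket of the focusing bench so that its foot sits fully home, let go of it, and swing the locking lever shut to its stop so that the lever's nose lies over the foot. Then take the spring-return focusing slide by its brass post, pull it out until its pointer is in line with that of the index rider, and finish while still holding it there, steady, for the lens to be sighted. Do not shift the index rider, and leave the awl, the hood and the screw bin alone.

Things in the scene. Friction and masses are not known exactly. Their poses are not given: they have to be found in the camera images.
- mount: Rosewood lens mount, loose, upright on the counter, 0.09-0.18 kg. Foot 40 (x) x 50 (y) x 14 mm high; on it a board 16 (x) x 46 (y), top 66 mm above the underside, with a 36 mm brass-ringed lens, axis along x, 40 mm up, 2 mm proud of both faces. Same after a half turn. Grip from above by the board's side edges, 46 mm apart in y. Origin: centre of the underside.
- pocket (a point): Pocket for the foot, in the dark steel block at the left end of the fixed bench. Point: centre of its floor, 12 mm above the counter. x: along the bench, the way the slide pulls out; z up. 43 (x) x 53 (y) mm, 12 deep, 2 mm chamfer; foot's x along this x, either way round. Block top 24 mm, all else on the bench under 88 mm high. Bench plate 110 mm wide, from x -80 to +260 mm.
- lever (a joint): Steel locking lever, swings flat about an upright pivot 36 mm to -x of the pocket's centre. Radians: 0 = open (handle to the bench's -y, nose to +y), 1.57 = shut at its stop (handle to -x, nose to +x, 2 mm above the foot's ledge). Closes clockwise seen from above; starts at 0 to 0.25. Stays where left: stiff pivot, about 0.08 N m (1.5 N at the post).
- lever_hinge (a point): Point on the lever's pivot axis, 28 mm above the counter at the underside of the lever arm (arm 6 mm thick, 10 mm wide). Axes as the pocket's.
- lever_grip (a point): Point on the axis of the lever's handle post, 60 mm from the pivot: an upright round steel post of 12 mm diameter from 34 to 66 mm above the counter; this point is 58 mm above the counter. It moves with the lever.
- slide (a joint): Lacquered spring-return focusing slide, metres pulled out along the pocket's +x: 0 = home, where the spring keeps it, 0.085 = end of travel. The spring pulls back with 5.4 N at home and 0.9 N more per 10 mm (8 to 12 N at the index). Body 56 x 56 mm, top 40 mm above the counter; a 56 mm wide ground-glass screen at its lens end, top 87 mm, stands 41 mm from the pull post.
- slide_grip (a point): Point on the axis of the slide's pull post: an upright round brass post of 14 mm diameter from 40 to 74 mm above the counter, on the slide's outer end; this point is 64 mm above the counter. It moves with the slide.
- slide_pointer (a point): Tip of the slide's brass pointer blade, 3 mm wide, sticking out at the slide's +y side (36 mm from the bench's middle line), 40 mm above the counter; x runs along the bench as the pocket's. It moves with the slide.
- index_mark (a point): Tip of the index: a 3 mm brass blade on a small brass rider (14 mm long) clamped on the steel rule along the bench's +y side, pointing at the slide. x runs along the bench. 28 to 68 mm farther along +x than the slide's pointer is at home; the slide is at the mark when the two tips have the same x in this frame.
- awl: Horn-handled awl lying on the counter, 130 mm long, handle 26 mm thick; origin on the underside in the middle, point to +x. Leave alone.
- hood: Celluloid eye hood, an oblong open shell 116 x 64 x 45 mm high standing on its edge; origin at its centre on the counter. Leave alone.
- screw_bin: Tin stand of the tilting screw bin, 90 x 120 mm, 75 mm high over all, fixed to the counter; origin at the centre of its underside. Leave alone.
- bin_tray (a joint): Tilt of the tin tray of spent brass screws on its pivot, radians, 0 = level. Leave alone.
Things that resemble listed ones, but are neither listed nor needed, are in the scene too. Leave any blue or purple look-alike of the mount alone.

How it is judged (in metres and radians):
On the way, in this order (a step that is already met when the one before it is completed fails the run):
1. the lens mount sits home in the pocket, let go, the lever still open (x of mount in the frame of pocket between -0.004 and 0.004 m and y of mount in the frame of pocket between -0.004 and 0.004 m and z of mount in the frame of pocket between -0.003 and 0.003 m and angle between mount's own z axis and vertical below 0.06 rad and angle between the x axis of mount and the x axis of pocket, either way round below 0.12 rad and contact force between the fingers and mount below 0.1 N and value of joint lever below 0.7 rad), for 0.2 s.
2. the lever is shut over the seated mount, the slide still at home (x of mount in the frame of pocket between -0.004 and 0.004 m and y of mount in the frame of pocket between -0.004 and 0.004 m and z of mount in the frame of pocket between -0.003 and 0.003 m and angle between mount's own z axis and vertical below 0.06 rad and angle between the x axis of mount and the x axis of pocket, either way round below 0.12 rad and value of joint lever above 1.45 rad and value of joint slide below 0.015 m), for 0.2 s.
3. the slide is held with its pointer at the index (x of slide_pointer in the frame of index_mark between -0.004 and 0.004 m and contact force between the fingers and slide above 3 N and velocity of joint slide between -0.01 and 0.01 m/s), for 0.3 s.
At the end, for the whole second after the job is handed in: Mount in the pocket (within 4 mm sideways and 3 mm of the floor, upright), untouched by the fingers; lever shut (1.45 rad or more); slide still, its pointer within 4 mm of the index along the bench, held by the fingers with over 3 N through the last second (all of step 3 and x of mount in the frame of pocket between -0.004 and 0.004 m and y of mount in the frame of pocket between -0.004 and 0.004 m and z of mount in the frame of pocket between -0.003 and 0.003 m and angle between mount's own z axis and vertical below 0.06 rad and angle between the x axis of mount and the x axis of pocket, either way round below 0.12 rad and contact force between the fingers and mount below 0.1 N and value of joint lever above 1.45 rad); the arm keeps its last pose, push and grip.
It fails at once if the index rider is shifted by more than 4 mm (distance of index_mark from where it was at the start of the episode above 0.004 m).
It fails at once if the awl is shifted by more than 20 mm (distance of awl from where it was at the start of the episode above 0.02 m).
It fails at once if the hood is shifted by more than 20 mm (distance of hood from where it was at the start of the episode above 0.02 m).
It fails at once if the screw bin is tilted (value of joint bin_tray above 0.15 rad).
It also fails if it takes over 64 s, if anything falls off the work surface, if the arm or the gripper's body presses on something with over 40 N, if the wrist force passes 120 N, or if a joint passes its speed limit or range.

### The arm

A 6-joint arm with a two-finger parallel gripper is mounted at the origin on the work surface. World frame = base frame: x ahead of the robot, y to its left, z up, the work surface at z = 0. Lengths are in m, angles in degrees, forces in N, time in s.
With the tool pointing down it reaches from about 0.275 to 0.75 m from the base axis. Payload 10.2 kg.
Tool frame: the origin (TCP) lies at the very end of the fingers, on their centre line; the grasp point (between the pads) lies arm.grasp_offset behind it (arm.grasp_offset is the distance from the TCP to the grasp point, in m); z points along the fingers, y is the line along which they close (so a half turn about z gives the same grasp; the last joint's range is limited). The gripper opens to 88 mm and grips with 3 to 60 N. Pads are 18 mm wide; open, the fingers measure 123 mm over their backs; the gripper's body (75 mm by 187 mm) begins 45 mm behind the grasp point.
Start: joints at [-78.346, 17.928, 85.812, -0, 76.261, -12.8], TCP at [0.217, -0.478, 0.239] pointing down, gripper open.
Joint ranges: [-168.41, 168.41], [-55.51, 124.54], [10.69, 146.95], [-70.63, 250.63], [1, 178], [-165.06, 165.06]. Speed limits (degrees/s): [136.94, 136.94, 172.46, 180, 180, 180].

### API

Orientations are given as [roll, pitch, yaw] about the fixed x, y, z axes, in that order (R = Rz(yaw) Ry(pitch) Rx(roll)).
In Python, from station import arm, optics gives the robot as it stands. Calls block until the motion is done:
- arm.move_ptp(position, orientation): joint-space move of the TCP to a pose.
- arm.move_straight(position, ori=None, speed=0.15, force_limit=None): straight line of the TCP; ori=None keeps the orientation; speed is the mean speed in m/s. With force_limit (N) it stops when the force on the tool has changed by that much, and returns True; else False.
- arm.goto_joints(angles): joint-space move.
- arm.grip(opening, f_grip=None): opening from 0.0 (shut) to 1.0 (fully open); f_grip is the grip in N (None keeps the last); returns when the fingers have stopped.
- arm.hold(seconds).
- arm.ik(position, orientation): joint angles nearest the present ones, or None.
- arm.observe(): the state.
- optics.camera(name): name is "scene" or "top" or "wrist"; returns a dict with "img" (384x512x3 uint8, red, green, blue), "range_z" (384x512 float32, m along the optical axis (not along the pixel's ray), 0 where there is no reading), "fovy" (degrees; the focal length in pixels is half the picture's height over the tangent of half this angle, whatever the lens; pixels are square), "cx", "cy" (the principal point, pixels), "xyz" and "rotation" of the camera in the world. Camera axes: x right, y up, looking along -z (the intrinsics and any distortion apply to the point x, -y, -z); pixel columns grow to the right and rows downward; lengths in m; the calibration is good to about 2 mm. A picture is of the moment at which its call begins.
A pose or a line that the arm cannot do raises arm.IKError and nothing moves.
- arm.job_done(): hands the job in; it is judged then, once.
Trained networks look in the newest picture that a camera, given by its name, has taken for a name from the list of things; names that differ only in an ending like _2 or _b are one class to them, and where a whole thing is asked for, a point or a joint stands for the part that bears it (a point fixed in the world has none). Each returns a list of dicts, best first, with "p" (0 to 1); they miss things now and then, are a little off and sometimes report something else, mostly with a low value. They report only what shows in the picture. A call takes as long as a camera call. They do not tell look-alikes from the thing itself.
- optics.spot_in(camera, query): "point" ([column, row] as shares, 0 to 1, of the picture: columns of its width, rows of its height, amid what is visible of it).
The state is a dict: "time": time; "joint_positions": joint angles; "dq": joint speeds; "joint_efforts": joint torques, N m; "ee_pos": TCP position; "tool_rot": TCP orientation; "force": force on the tool from outside, world axes, zero at the start; "moment": the same for the moment, N m; "opening": opening from 0.0 (shut) to 1.0 (fully open); "gripper_force": force on a finger pad.
Only numpy, scipy, OpenCV 4.12 (cv2) and the standard library are available. Lean on these libraries where they do the work, as an engineer would, in place of code of your own. Each camera call takes 0.05 s, during which the arm holds its last target. There are 200 camera calls.

## Working session

There is one attempt and no reset: what is moved stays moved. The work goes in short steps, each a Python script; the robot and the scene stay as the last script left them, time stands still between calls to the robot, and variables do not carry over. Pictures are saved under pics/ and viewed, at most 10 in all, crops included, and the job is handed in when it is done.

```bash
ls; mkdir -p pics; cat > h.py <<'E'
import numpy as np, cv2
from station import arm, optics
def shot(cam,name=None):
    c=optics.camera(cam)
    if name: cv2.imwrite('pics/'+name,c['img'][:,:,::-1])
    return c
def world(c,u,v,z=None,d=None):
    """pixel->world via depth d (default own reading) or plane height z"""
    f=192/np.tan(np.radians(c['fovy'])/2)
    r=np.array([(u-c['cx'])/f,-(v-c['cy'])/f,-1.0]); R=np.array(c['rotation']); o=np.array(c['xyz'])
    w=R@r
    if z is not None: return o+w*(z-o[2])/w[2]
    if d is None:
        d=c['range_z'][int(round(v)),int(round(u))]
    return o+w*d
def cloud(c):
    f=192/np.tan(np.radians(c['fovy'])/2)
    v,u=np.mgrid[0:384,0:512]
    r=np.stack([(u-c['cx'])/f,-(v-c['cy'])/f,-np.ones_like(u,float)],-1)*c['range_z'][...,None]
    return r@np.array(c['rotation']).T+np.array(c['xyz'])
E
python3 - <<'E'
from h import *
for cam in ['top','scene']:
    c=shot(cam,cam+'0.png'); print(cam,{k:(np.round(c[k],3).tolist()) for k in c if k not in('img','range_z')})
    for q in ['mount','pocket','lever','lever_grip','lever_hinge','slide_grip','slide_pointer','index_mark','awl','hood','screw_bin']:
        for s in optics.spot_in(cam,q)[:3]:
            u,v=s['point'][0]*512,s['point'][1]*384
            print(q,round(s['p'],2),round(u),round(v),world(c,min(u,511),min(v,383)).round(3))
print(arm.grasp_offset,arm.observe()['tool_rot'],arm.observe()['time'])
E
```

```text
pics
top {'fovy': 56.452, 'cx': 258.972, 'cy': 196.301, 'xyz': [0.497, -0.007, 0.993], 'rotation': [3.2, 0.078, -90.374]}
mount 0.87 143 248 [83.625 83.121 84.121]
mount 0.87 99 232 [86.163 85.659 86.659]
mount 0.58 134 214 [83.196 82.692 83.692]
pocket 0.94 278 188 [89.514 89.01  90.01 ]
lever 0.56 414 227 [90.167 89.663 90.664]
lever 0.51 276 139 [89.243 88.739 89.739]
lever_grip 0.62 270 139 [88.007 87.503 88.503]
lever_grip 0.31 396 178 [89.945 89.44  90.441]
lever_hinge 0.6 275 189 [88.27  87.765 88.766]
slide_grip 0.71 278 210 [86.586 86.082 87.082]
slide_pointer 0.9 274 204 [86.575 86.07  87.071]
awl 0.81 393 179 [89.722 89.217 90.218]
awl 0.63 277 207 [86.768 86.263 87.264]
hood 0.63 129 170 [89.733 89.229 90.229]
screw_bin 0.86 409 227 [88.987 88.483 89.483]
scene {'fovy': 47.322, 'cx': 256.636, 'cy': 187.744, 'xyz': [1.189, -0.208, 1.131], 'rotation': [32.209, -0.596, 70.741]}
mount 0.86 328 132 [-90.902 -92.3   -90.961]
mount 0.7 341 151 [-86.016 -87.414 -86.075]
mount 0.69 363 129 [-86.53  -87.928 -86.589]
pocket 0.96 237 212 [-90.924 -92.321 -90.982]
lever 0.74 250 241 [-84.352 -85.749 -84.41 ]
lever_grip 0.74 254 244 [-84.167 -85.565 -84.226]
lever_grip 0.39 355 189 [-80.32  -81.717 -80.378]
lever_hinge 0.68 235 212 [-90.381 -91.778 -90.439]
slide_grip 0.85 234 189 [-88.569 -89.967 -88.628]
slide_grip 0.27 125 249 [-94.808 -96.205 -94.866]
slide_pointer 0.58 231 189 [-88.037 -89.434 -88.095]
awl 0.82 126 246 [-95.812 -97.21  -95.871]
hood 0.79 368 184 [-82.723 -84.12  -82.781]
screw_bin 0.65 103 210 [-103.264 -104.661 -103.322]
0.0187 [-1.79999719e+02  1.14921934e-03  2.44555779e+01] 1.2
```

```bash
python3 - <<'E'
s=open('h.py').read()
s=s.replace("R=np.array(c['rotation']);","R=rot(c);").replace("np.array(c['rotation']).T","rot(c).T").replace("def world","from scipy.spatial.transform import Rotation as Ro\ndef rot(c): return Ro.from_euler('xyz',c['rotation'],degrees=True).as_matrix()\ndef world",1)
open('h.py','w').write(s)
E
python3 - <<'E'
from h import *
import pickle
for cam in ['top','scene']:
    c=shot(cam); print(cam,list(c)); pickle.dump(c,open(cam+'0.pkl','wb'))
    for q in ['mount','pocket','lever_grip','lever_hinge','slide_grip','slide_pointer','index_mark','awl','hood','screw_bin']:
        for s in optics.spot_in(cam,q)[:3]:
            u,v=s['point'][0]*512,s['point'][1]*384
            print(q,round(s['p'],2),round(u),round(v),world(c,min(u,511),min(v,383)).round(3))
    cl=cloud(c); print(np.round(cl[20:384:60,10:512:80,2],3))
E
```

```text
top ['img', 'range_z', 'fovy', 'cx', 'cy', 'xyz', 'rotation']
mount 0.85 98 237 [0.446 0.416 0.051]
mount 0.83 135 215 [0.504 0.316 0.065]
mount 0.68 141 245 [0.42  0.317 0.012]
pocket 0.6 276 191 [ 0.565 -0.052  0.042]
lever_grip 0.54 272 143 [ 0.696 -0.042  0.031]
lever_hinge 0.61 275 191 [ 0.564 -0.049  0.043]
slide_grip 0.58 274 203 [ 0.531 -0.047  0.042]
slide_pointer 0.79 276 203 [ 0.533 -0.051  0.04 ]
awl 0.49 394 179 [ 0.597 -0.376  0.02 ]
hood 0.72 128 167 [0.638 0.358 0.001]
hood 0.48 279 140 [ 0.705 -0.061  0.024]
screw_bin 0.66 412 231 [ 0.455 -0.415  0.03 ]
[[-0.75  -0.746 -0.75  -0.748 -0.745 -0.759 -0.751]
 [ 0.026  0.002 -0.    -0.001  0.004 -0.002 -0.001]
 [-0.003  0.001  0.005  0.003 -0.001  0.001  0.042]
 [-0.001 -0.001  0.     0.001  0.     0.002  0.002]
 [-0.001 -0.002 -0.003  0.001 -0.001  0.    -0.002]
 [ 0.002 -0.001 -0.001  0.254  0.001 -0.001  0.001]
 [-0.003  0.002  0.001  0.473  0.612 -0.001  0.348]]
scene ['img', 'range_z', 'fovy', 'cx', 'cy', 'xyz', 'rotation']
mount 0.82 344 150 [0.513 0.324 0.056]
mount 0.73 325 133 [0.422 0.302 0.044]
mount 0.68 364 1
[... 234 characters left out ...]
 0.702 -0.039  0.035]
slide_grip 0.6 230 189 [ 0.552 -0.054  0.088]
slide_grip 0.59 101 209 [ 0.449 -0.42   0.009]
slide_pointer 0.57 229 193 [ 0.549 -0.055  0.063]
index_mark 0.35 341 152 [0.511 0.317 0.047]
awl 0.72 126 250 [ 0.609 -0.37   0.024]
hood 0.74 363 182 [ 0.605  0.356 -0.001]
screw_bin 0.83 102 209 [ 0.451 -0.416  0.013]
[[ 0.529 -0.004  0.227  0.001 -0.002  0.001 -0.608]
 [ 0.336 -0.006  0.01   0.214 -0.002  0.002  0.065]
 [-0.005  0.001 -0.003 -0.002  0.008  0.     0.   ]
 [-0.001  0.046  0.001  0.014 -0.     0.005  0.027]
 [-0.002 -0.002 -0.     0.004  0.    -0.001  0.   ]
 [ 0.044  0.    -0.006 -0.003 -0.002 -0.76  -0.752]
 [-0.004 -0.002  0.    -0.746 -0.754 -0.747 -0.751]]
```

View pics/top0.png

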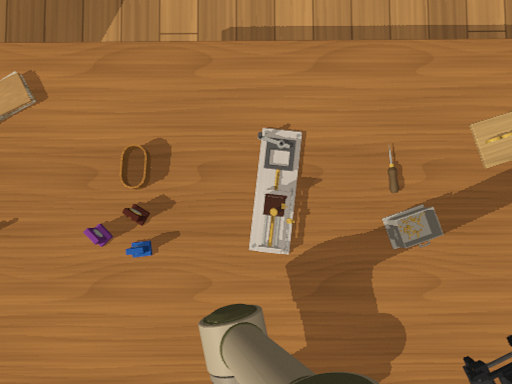

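View pics/scene0.png

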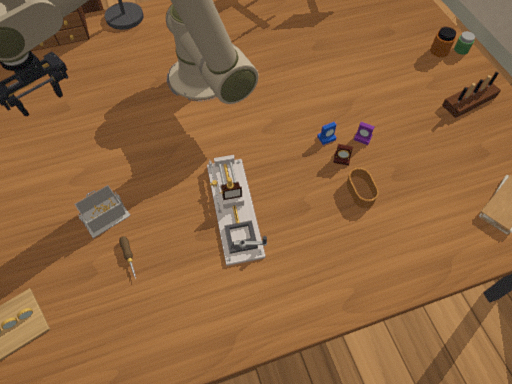

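```bash
python3 - <<'E'
from h import *
import pickle
arm.move_ptp([0.50,0.29,0.28],[180,0,24.5])
c=shot('wrist','w1.png'); pickle.dump(c,open('w1.pkl','wb'))
print(c['xyz'],c['rotation'],arm.observe()['time'],arm.observe()['joint_positions'])
for s in optics.spot_in('wrist','mount'):
    u,v=s['point'][0]*512,s['point'][1]*384; print(s['p'],u,v,world(c,u,v))
arm.move_ptp([0.56,-0.045,0.36],[180,0,0])
c=shot('wrist','w2.png'); pickle.dump(c,open('w2.pkl','wb'))
print(c['xyz'],c['rotation'],arm.observe()['time'],arm.observe()['joint_positions'])
for q in ['pocket','lever_grip','lever_hinge','slide_grip','slide_pointer','index_mark']:
        for s in optics.spot_in('wrist',q)[:3]:
            u,v=s['point'][0]*512,s['point'][1]*384
            print(q,round(s['p'],2),round(u),round(v),world(c,min(u,511),min(v,383)).round(3))
a=cv2.imread('pics/w1.png');b=cv2.imread('pics/w2.png')
cv2.imwrite('pics/m.png',cv2.resize(np.hstack([a[:,:]]),(800,600)))
cv2.imwrite('pics/b.png',cv2.resize(b,(800,600)))
E
```

```text
[0.56512829 0.31829083 0.42677799] [-1.61062225e+01  6.15854279e-03 -6.55887568e+01] 5.2333 [ 1.84448754e+01  2.33765972e+01  7.20360949e+01 -6.08130914e-03
  8.45883918e+01  8.39985888e+01]
0.79 149.8112 154.40640000000002 [0.45721778 0.42212326 0.04682413]
0.7 212.1216 206.39999999999998 [0.41958628 0.31783244 0.03664165]
0.57 232.0896 146.1888 [0.51469982 0.32530557 0.05825049]
[ 0.63128325 -0.04478043  0.50658201] [-1.61327815e+01  6.30502121e-02 -8.99478796e+01] 6.65 [-1.64317990e+01  2.00283392e+01  6.52328268e+01  1.15803561e-02
  9.47667116e+01  7.34667836e+01]
pocket 0.68 259 132 [ 0.599 -0.054  0.023]
lever_grip 0.92 258 64 [ 0.701 -0.051  0.036]
lever_hinge 0.93 254 134 [ 0.594 -0.046  0.014]
slide_grip 0.58 256 177 [ 0.525 -0.05   0.04 ]
slide_pointer 0.82 256 177 [ 0.525 -0.049  0.04 ]
index_mark 0.44 275 199 [ 0.488 -0.082  0.045]
index_mark 0.36 256 176 [ 0.526 -0.049  0.041]
```

View pics/m.png

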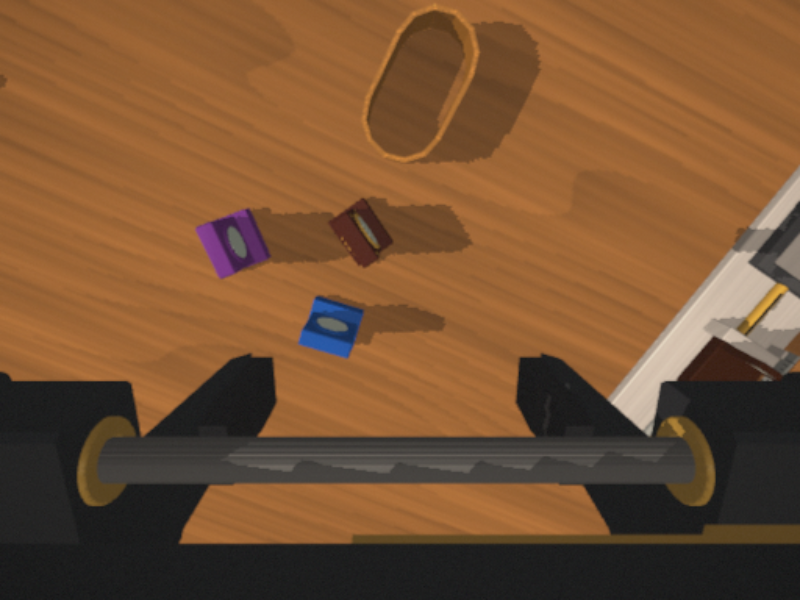

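View pics/b.png

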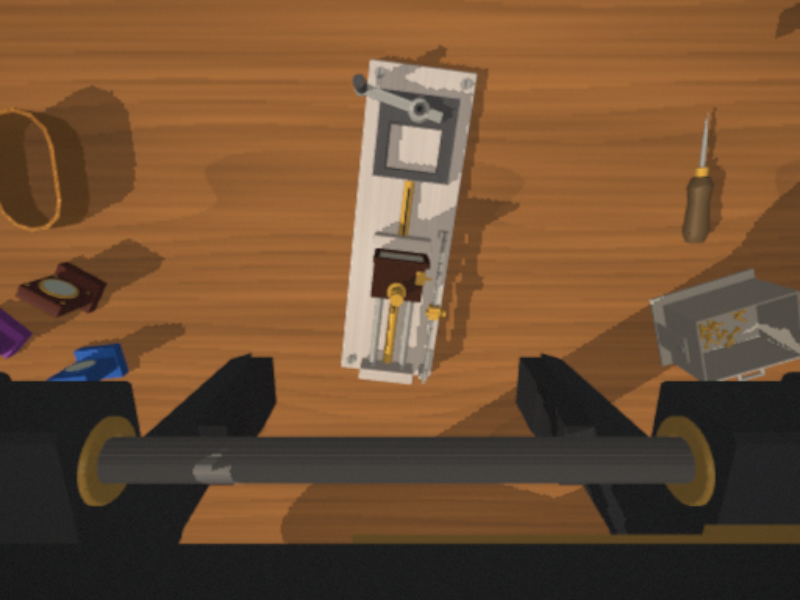

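```bash
python3 - <<'E'
from h import *
import pickle
c=pickle.load(open('w1.pkl','rb')); P=cloud(c); print('f',192/np.tan(np.radians(c['fovy'])/2),c['cx'],c['cy'])
m=(np.abs(P[...,0]-.51)<.05)&(np.abs(P[...,1]-.322)<.04)
for lo,hi in((.058,.072),(.008,.02)):
    q=P[m&(P[...,2]>lo)&(P[...,2]<hi)]; print(len(q),q.mean(0),cv2.minAreaRect(q[:,:2].astype(np.float32)*1000))
c=pickle.load(open('w2.pkl','rb')); P=cloud(c)
m=(P[...,0]>.42)&(P[...,0]<.8)&(np.abs(P[...,1]+.05)<.1)&(P[...,2]>.007)&(P[...,2]<.12)
m[230:]=0
m=cv2.morphologyEx(m.astype(np.uint8),cv2.MORPH_OPEN,np.ones((3,3)))>0
n,l,st,_=cv2.connectedComponentsWithStats(m.astype(np.uint8)); k=1+st[1:,4].argmax(); m=l==k
q=P[m]; print(len(q),cv2.minAreaRect(q[:,:2].astype(np.float32)*1000), np.percentile(q[:,2],[5,50,95]))
# line fit of long edges: left/right extremes per row
for f in (np.argmax,lambda r:len(r)-1-np.argmax(r[::-1])):
    e=np.array([[f(m[v]),v] for v in range(50,220) if m[v].any()])
    w=np.array([world(c,u,v,z=.010) for u,v in e])
    print(cv2.fitLine(w[:,:2].astype(np.float32),cv2.DIST_HUBER,0,.001,.001).ravel())
E
```

```text
f 282.36686466358464 253.06595204835227 193.1764407072407
477 [0.50518486 0.32640912 0.06637461] ((504.275390625, 326.4996337890625), (45.71918869018555, 18.977794647216797), 57.78945541381836)
386 [0.51196362 0.32402351 0.01469209] ((504.35125732421875, 326.395751953125), (49.88826370239258, 40.225582122802734), 58.79420471191406)
12026 ((576.3905639648438, -49.67100524902344), (120.12263488769531, 324.6839904785156), 83.5902099609375) [0.01167357 0.01379973 0.04303058]
[ 0.9930627  -0.11758609  0.5737093   0.00103489]
[ 0.992837   -0.11947651  0.56963867 -0.10767182]
```

```bash
cat >> h.py <<'E'
def view(xy,yaw,z,back,name):
    import pickle
    a=np.radians(yaw); p=np.array(xy)-back*np.array([np.cos(a),np.sin(a)])
    arm.move_ptp([*p,z],[180,0,yaw]); arm.hold(.15)
    c=shot('wrist',name+'.png'); pickle.dump(c,open(name+'.pkl','wb')); return c
E
python3 - <<'E'
from h import *
import pickle
c=pickle.load(open('w2.pkl','rb')); w=world(c,265,94,z=.024); print(w)
s=view(w[:2]-[.15,-.02],-6.8,.22,.055,'v_slide')
for q in ['slide_grip','slide_pointer','index_mark']:
    for d in optics.spot_in('wrist',q)[:3]: print(q,round(d['p'],2),np.multiply(d['point'],[512,384]).round(1))
p=view(w[:2],-6.8,.22,.055,'v_pock')
for q in ['pocket','lever_grip','lever_hinge']:
    for d in optics.spot_in('wrist',q)[:3]: print(q,round(d['p'],2),np.multiply(d['point'],[512,384]).round(1))
m=view([.5043,.3264],-31.7,.22,.055,'v_mount')
P=cloud(m); k=(np.hypot(P[...,0]-.505,P[...,1]-.325)<.05)
for lo,hi in((.058,.074),(.009,.02)):
    q=P[k&(P[...,2]>lo)&(P[...,2]<hi)]; print(len(q),q.mean(0),cv2.minAreaRect(q[:,:2].astype(np.float32)*1000))
print(arm.observe()['time'])
cv2.imwrite('pics/sp.png',np.hstack([cv2.resize(x['img'][:240,150:350,::-1],(400,480)) for x in (s,p)]))
E
```

```text
[ 0.65844992 -0.06349781  0.024     ]
slide_grip 0.75 [255.9 111.6]
slide_pointer 0.58 [255.5 110.6]
index_mark 0.72 [293.1 146. ]
pocket 0.65 [250.9 161.3]
lever_grip 0.98 [234.4  86.9]
721 [0.5038215  0.32643455 0.06647611] ((503.6502990722656, 326.4746398925781), (45.13706970214844, 18.80076026916504), 58.47671127319336)
613 [0.50691619 0.32476443 0.01495003] ((503.8231506347656, 326.57305908203125), (49.467559814453125, 39.271385192871094), 58.20433044433594)
10.85
```

View pics/sp.png

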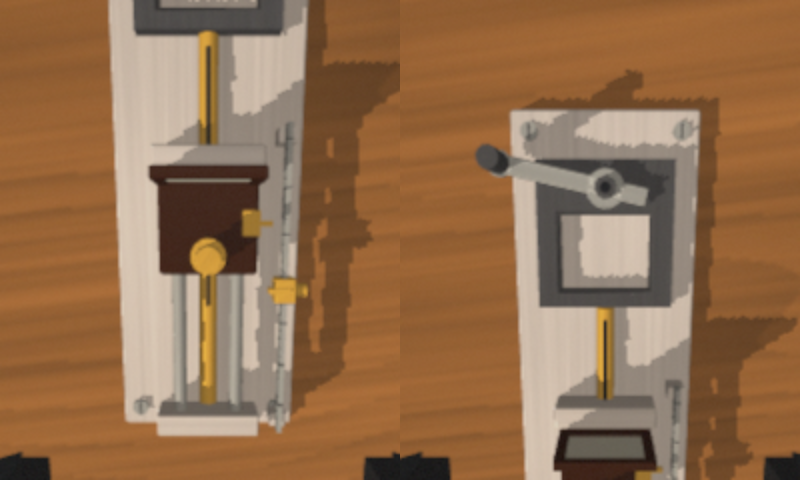

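```bash
python3 - <<'E'
from h import *
import pickle
c=pickle.load(open('v_pock.pkl','rb')); g=cv2.cvtColor(c['img'],cv2.COLOR_RGB2GRAY); P=cloud(c)
print(g[90:155:2,252]); print(g[118,215:290:2]); print((P[118,215:290:3,2]*1000).round())
roi=np.zeros_like(g); roi[98:152,222:282]=1
m=((g>100)&(roi>0)).astype(np.uint8)
n,l,st,_=cv2.connectedComponentsWithStats(m); k=l[126,255]; m=l==k; print(st[k])
vs,us=np.nonzero(m); w=np.array([world(c,u,v,z=.022) for u,v in zip(us,vs)]); r=cv2.minAreaRect(w[:,:2].astype(np.float32)*1000); print(r)
b=np.array([-.9930,.1181]); by=np.array([-.1181,-.9930])
cen=np.array(r[0])/1000
for nm,(u,v),z in (('hinge',(252,93.5),.036),('lpost',(195,79),.066)):
    d=world(c,u,v,z=z)[:2]-cen; print(nm,d@b,d@by)
s=pickle.load(open('v_slide.pkl','rb'))
for nm,(u,v),z in (('post',(254,128.5),.074),('ptr',(285,111),.04),('idx',(286,145.5),.04)):
    x=world(s,u,v,z=z)[:2];d=x-cen; print(nm,x,d@b,d@by)
# plate edges for yaw in v_pock
Q=cloud(s)
for cc,Q,r0 in((c,P,range(70,215)),(s,Q,range(20,200))):
  for j in(0,1):
    e=[]
    for v in r0:
        row=np.nonzero((Q[v,190:320,2]>.006))[0]
        if len(row): e.append(world(cc,190+row[[0,-1][j]],v,z=.010)[:2])
    f=cv2.fitLine(np.array(e,np.float32),cv2.DIST_HUBER,0,.001,.001).ravel(); o=(f[2:]-cen)@by; print(np.degrees(np.arctan(f[1]/f[0])),o)
E
```

```text
[ 68  36  38  61  88 154 153 120  75 195 194 193 195 194 194 194 192 193
 192 192 192 191 191 191 175 137 137  63  67  79  80  80 125]
[195 189  80  79  79  79  78  56 127 141 142 139 138 170 197 196 191 192
 193 195 195 195 195 193 198 198 197 197 194 198  71  77  77  78  80  78
 131 142]
[13. 13. 25. 24. 25. 24. 12. 13. 13. 14. 11. 13. 14. 13. 12. 13. 13. 11.
 13. 12. 22. 25. 25. 26. 12.]
[ 230  107   45   37 1624]
((658.3726196289062, -63.10800552368164), (52.3092041015625, 41.73795700073242), 83.16899108886719)
hinge -0.03497793738350996 -0.00020780929844183986
lpost -0.0469122947611541 -0.05682218870462572
post [ 0.50961879 -0.04544592] 0.14979844215415816 2.937898850811765e-05
ptr [ 0.52260165 -0.08189685] 0.1326016121477887 0.03469187357756904
idx [ 0.48441555 -0.07969107] 0.17078091444136426 0.03701131270113834
-6.7732615 -0.05418306218836158
-6.884686 0.05492941671364308
-6.7844925 -0.05431153245506509
-6.8172035 0.05477168047778607
```

```bash
python3 - <<'E'
from h import *
x,y=.5038,.3265
arm.grip(.85,20)
arm.move_ptp([x,y,.13],[180,0,-31.6]); arm.move_straight([x,y,.033],speed=.1); arm.hold(.1)
arm.grip(0.3,25); o=arm.observe(); print(o['opening']*88,o['gripper_force'],o['force'])
arm.move_straight([x,y,.16],speed=.15)
px,py=.6584,-.0631
arm.move_ptp([px,py,.15],[180,0,-6.82]); arm.move_straight([px,py,.068],speed=.1); arm.hold(.15)
r=arm.move_straight([px,py,.0450],speed=.03,force_limit=12); o=arm.observe(); print(r,o['ee_pos'],o['force'],o['moment'],o['time'],o['opening']*88)
E
```

```text
45.718926916797486 24.99998740386218 [-0.81280218 -0.02992798  0.14462219]
False [ 0.65845984 -0.06309243  0.04512012] [-0.09544155  1.47933354  1.03039413] [ 0.09482654  0.22681912 -0.0234504 ] 18.0917 45.791314885610106
```

```bash
python3 - <<'E'
from h import *
px,py=.6584,-.0631
arm.grip(.8); arm.hold(.3); arm.move_straight([px,py,.16],speed=.15)
c=view([px,py],-6.82,.22,.055,'v_seat'); P=cloud(c); k=np.hypot(P[...,0]-px,P[...,1]-py)<.05
b=np.array([-.9930,.1181]); by=np.array([-.1181,-.9930])
q=P[k&(P[...,2]>.07)&(P[...,2]<.09)]; r=cv2.minAreaRect(q[:,:2].astype(np.float32)*1000); print(np.median(q[:,2]),r,(np.array(r[0])/1000-[px,py])@np.c_[b,by])
print(arm.observe()['time'])
for d in optics.spot_in('wrist','lever_grip')[:3]:
    u,v=np.multiply(d['point'],[512,384]);w=world(c,u,v,z=.05)[:2]-[px,py]; print(d['p'],u,v,w@b,w@by)
t=(k:=(P[...,2]>.055)&(P[...,2]<.072)&(np.hypot(P[...,0]-.71,P[...,1]-0)<.03)); q=P[t]; w=q[:,:2].mean(0)-[px,py]; print(len(q),w@b,w@by,q[:,2].mean())
cv2.imwrite('pics/seat.png',cv2.resize(c['img'][40:220,160:340,::-1],(540,540)))
E
```

```text
0.07878995336833422 ((657.573974609375, -64.00668334960938), (44.91096496582031, 18.93706512451172), 83.0506820678711) [0.00071316 0.00099789]
20.475
0.66 235.2128 88.20479999999999 -0.039403146871082186 -0.018129578402730485
146 -0.047125795349705825 -0.057217765406858405 0.06573623839086498
```

View pics/seat.png

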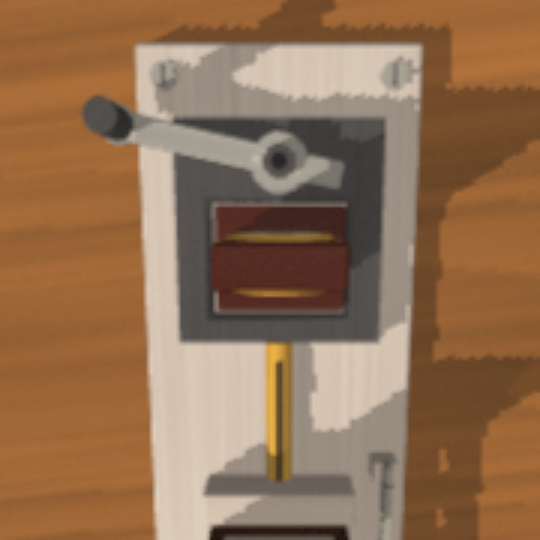

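The mount's foot shows inside the pocket (crop about 212–348, 205–312) with the board's top at 79 mm, so it is seated. The lever is still open. Next I grip the lever post and swing it.

```bash
cat > lev.py <<'E'
from h import *
H=np.array([.6584,-.0631]); b=np.array([-.9930,.1181]); by=np.array([-.1181,-.9930])
def pose(t,z=.058,rad=.060):
    p=H+b*(-.036-rad*np.sin(t))+by*(-rad*np.cos(t)); return [*p,z-.0187],[180,0,83.2-np.degrees(t)]
E
python3 - <<'E'
from lev import *
arm.grip(.42,15)
p,o=pose(.19,z=.14); arm.move_ptp(p,o)
p,o=pose(.19); print(arm.move_straight(p,o,speed=.1,force_limit=10)); arm.hold(.1)
arm.grip(0.0,15); s=arm.observe(); print(s['opening']*88,s['force'],s['gripper_force'],s['time'])
for t in np.linspace(.19,1.55,11)[1:]:
    p,o=pose(t); arm.move_straight(p,o,speed=.07)
s=arm.observe(); print(s['force'],s['opening']*88,s['time'])
for t in (1.575,1.60,1.62):
    p,o=pose(t); r=arm.move_straight(p,o,speed=.02,force_limit=6); s=arm.observe(); print(t,r,s['force']); 
    if r: break
s=arm.observe(); d=np.array(s['ee_pos'])[:2]-H; print(np.arctan2(-(d@b)-.036,-(d@by)), s['time'])
E
```

```text
False
11.225110100955096 [ 0.40292241  0.99726677 -0.02596705] 14.999951496720314 23.9167
[-7.42306122 -0.77578498  5.35883149] 11.35008305394209 26.75
1.575 False [-7.02136082 -0.65889851  4.8159577 ]
1.6 False [-5.33399883  4.14786713  4.00730993]
1.62 False [-5.22659084  7.81182892  4.28919664]
1.5636885710977066 27.5
```

```bash
python3 - <<'E'
from lev import *
arm.grip(.42); arm.hold(.1); p=arm.observe()['ee_pos']; arm.move_straight([p[0],p[1],.15],speed=.15)
c=view([.6584,-.0631],-6.82,.22,.055,'v_shut'); P=cloud(c)
k=(P[...,2]>.055)&(P[...,2]<.072)&(np.hypot(P[...,0]-.754,P[...,1]+.074)<.035); q=P[k]; w=q[:,:2].mean(0)-H; print(len(q),w@b,w@by,'theta',np.arctan2(-(w@b)-.036,-(w@by)))
s=view([.5035,-.081],-6.82,.165,.055,'v_idx'); print(arm.observe()['time'])
cv2.imwrite('pics/si.png',np.hstack([cv2.resize(c['img'][30:190,170:330,::-1],(400,400)),cv2.resize(s['img'][80:180,200:300,::-1],(400,400),interpolation=cv2.INTER_CUBIC)]))
E
```

```text
170 -0.09377397026333112 0.00034654855624546187 theta 1.5767946059240339
30.85
```

View pics/si.png

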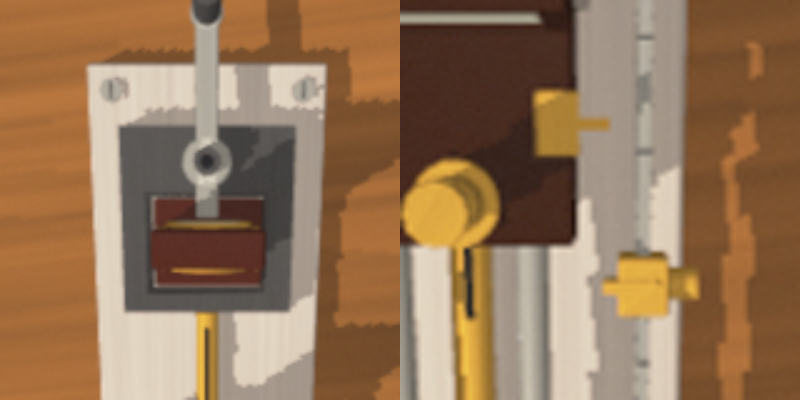

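The lever is shut at 1.57 with its nose over the foot. In the right crop the pointer tip is at (608,124), the index tip at (604,287) and the post top at (436,214).

```bash
python3 - <<'E'
from lev import *
import pickle
s=pickle.load(open('v_idx.pkl','rb'))
W={}
for nm,(u,v),z in (('ptr',(252,110.6),.04),('idx',(251,151.3),.04),('post',(208.7,133),.074)):
    x=world(s,u,v,z=z)[:2]; d=x-H; W[nm]=np.array([d@b,d@by]); print(nm,x,W[nm])
D=W['idx'][0]-W['ptr'][0]; print('D',D)
assert .03<D<.06
xy=H+b*.1496
yaw=83.2; z=.064-.0187
arm.grip(.42,40); arm.move_ptp([*xy,.15],[180,0,yaw]); print(arm.move_straight([*xy,z],speed=.1,force_limit=10)); arm.hold(.1)
arm.grip(0.,40); o=arm.observe(); print(o['opening']*88,o['gripper_force'],o['force'],o['ee_pos'])
t=xy+b*.0383
arm.move_straight([*t,z],speed=.03); arm.hold(.4)
o=arm.observe(); print(o['opening']*88,o['gripper_force'],o['force'],(np.array(o['ee_pos'])[:2]-xy)@b,o['time'])
import pickle
for cam in('scene','top'): pickle.dump(shot(cam,cam+'9.png'),open(cam+'9.pkl','wb'))
c=cv2.imread('pics/scene9.png'); t=cv2.imread('pics/top9.png')
cv2.imwrite('pics/fin.png',np.hstack([cv2.resize(c[140:220,190:270],(400,400)),cv2.resize(t[170:250,240:320],(400,400))]))
E
```

```text
ptr [ 0.52217123 -0.08293814] [0.13293229 0.03578789]
idx [ 0.48496571 -0.07747643] [0.17052239 0.03475838]
post [ 0.50860339 -0.04535668] [1.5084352e-01 7.1863228e-05]
D 0.0375901032016136
False
12.405547039557046 39.98523814603686 [-6.04621798 -0.67503302  5.35550874] [ 0.50880181 -0.04526428  0.04528507]
12.775950938992857 40.028559286147356 [ 9.47800203  0.48064436 -7.06360835] 0.036800904372274956 36.0
```

View pics/fin.png

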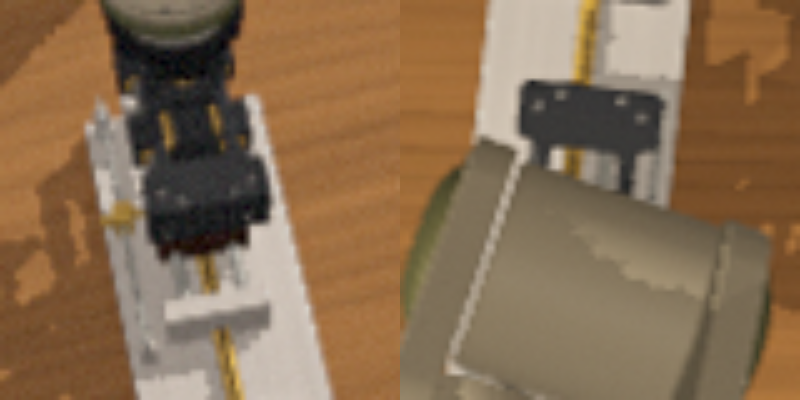

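```bash
python3 - <<'E'
from lev import *
import pickle
t=H+b*(.1496+.0383+.0020)
arm.move_straight([*t,.064-.0187],speed=.01); arm.hold(.3)
o=arm.observe(); print(o['gripper_force'],o['force'],(np.array(o['ee_pos'])[:2]-H)@b,o['time'])
c=shot('wrist','w9.png'); pickle.dump(c,open('w9.pkl','wb'))
f=192/np.tan(np.radians(c['fovy'])/2)
for xx,yy,z in((.1706,.036,.04),(.1706,.045,.045),(.147,.0,.087),(.147,-.028,.087)):
    p=np.array([*(H+b*xx+by*yy),z]); r=rot(c).T@(p-c['xyz']); print(c['cx']+f*r[0]/-r[2],c['cy']-f*r[1]/-r[2])
a=c['img'][:,:,::-1]; cv2.imwrite('pics/w9b.png',cv2.resize(a,(768,576),interpolation=cv2.INTER_CUBIC))
E
```

```text
40.02926666289568 [ 8.80795066  0.17836662 -7.27132172] 0.18837230806261282 36.75
282.1143237417532 289.9713819252585
282.56185389255177 307.5663037809371
350.87592648650156 283.6179795008377
357.5025565080107 222.73373400158738
```

View pics/w9b.png

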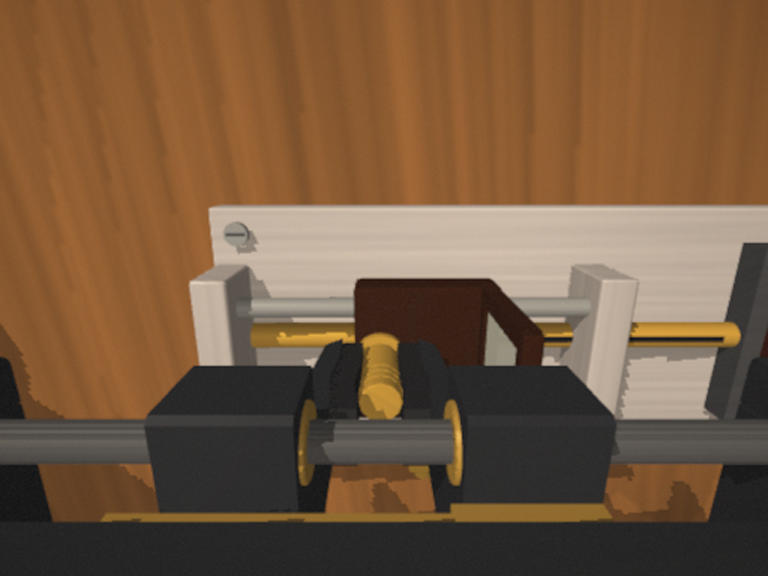

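```bash
python3 - <<'E'
from lev import *
import pickle
def bx(f,u,v,z):
    c=pickle.load(open(f,'rb')); d=world(c,u,v,z=z)[:2]-H; return np.round([d@b,d@by],4)
print('home edge v_slide',bx('v_slide.pkl',230,136.2,.04),'ptr',bx('v_slide.pkl',285,111,.04),'end',bx('v_slide.pkl',212.5,210.3,.012))
print('home edge v_idx',bx('v_idx.pkl',230,141,.04))
print('now edge',bx('w9.pkl',238,187.3,.04),'end',bx('w9.pkl',140.3,138,.012))
for f,R in(('v_slide.pkl',(225,slice(120,150))),('v_idx.pkl',(228,slice(128,152)))):
    c=pickle.load(open(f,'rb')); print(c['img'][R[1],R[0],0])
c=pickle.load(open('w9.pkl','rb')); print(c['img'][192,228:250,0],c['img'][150,132:150,0])
E
```

```text
home edge v_slide [ 0.1602 -0.0273] ptr [0.1326 0.0347] end [ 0.2597 -0.0551]
home edge v_idx [0.1607 0.0148]
now edge [ 0.197  -0.0303] end [ 0.2592 -0.055 ]
[219 218 218 219 219 219 218 219 218 218 219 219 219 219 219 219 219 219
 218 218 217 218 218 218 217 218 218 218 218 217]
[ 57  57  65  70  72  72  72  70  70  69  71  70  67 109 157 162 159 158
 158 157 158 158 157 158]
[198 198 197 199 198 198 199 178 121  59  59  59  58  60  61  58  60  60
  60  60  59  60] [157 155 154 151 150 150 150 157 180 197 195 196 195 196 196 196 196 195]
```

```bash
python3 - <<'E'
from lev import *
arm.hold(.3); o=arm.observe(); print(o['gripper_force'],o['dq'],o['time']); print(arm.job_done())
E
```

```text
40.02923151478171 [-0.01139317 -0.0088346   0.03044947 -0.05194417  0.10539141 -0.03783921] 37.1
the job is handed in; nothing more can be done
None
```

I handed the job in at 37.1 s with the mount seated, the lever shut at its stop (about 1.57 rad), and the slide gripped at 40 N, pulled out about 37.8 mm against a measured 37.6–38.2 mm to the index; the gripper hid the pointer, so I checked alignment from the slide's edge and the arm's travel, and no verdict was returned.

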